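Clear the pastry slab and put the tools away

ROBOT

A 7-joint arm with a two-finger parallel gripper is mounted at the origin on the work surface. World frame = base frame: x ahead of the robot, y to its left, z up, the work surface at z = 0. Lengths are in m, angles in rad, forces in N, time in s.
With the tool pointing down it reaches from about 0.4 to 0.875 m from the base axis. Payload 6.5 kg.
Tool frame: the origin (TCP) lies at the very end of the fingers, on their centre line; the grasp point (between the pads) lies 19 mm behind it; z points along the fingers, x is the direction in which the jaws open and shut, and the axes are right-handed (so a half turn about z gives the same grasp; the last joint's range is limited). The gripper opens to 85 mm and grips with 20 to 120 N. Pads are 22 mm wide; open, the fingers measure 114 mm over their backs; the gripper's body (76 mm by 85 mm) begins 54 mm behind the grasp point. The pads swing forward as they close: fully open they stand 13 mm farther back than shut.
Start: joints at [1.116, 0.536, -0.004, 1.538, 0.003, 1.067, -0.071], TCP at [0.246, -0.601, 0.231] pointing down, gripper open.
Joint ranges: [-2.7, 2.7], [-0.37, 2.16], [-1.27, 1.26], [0.24, 2.4], [-1.31, 4.45], [0.19, 1.91], [-2.76, 2.76]. Speed limits (rad/s): [2.39, 2.39, 3.14, 3.14, 3.14, 3.14, 3.14].

INTERFACE

Orientations are given as a unit quaternion [w, x, y, z].
In Python, from workcell import arm gives the robot as it stands.
- The arm moves only by the shell command python3 -m jog 'ROWS' [OPENING] [FORCE]. ROWS is JSON, a list of rows, each an object of numbers: "dx", "dy", "dz": the shift along the tool's x, y, z in mm; "rx", "ry", "rz": the turn, a rotation vector about the tool's x, y, z in rad. In form: [{"dx": .., "dy": .., "dz": .., "rx": .., "ry": .., "rz": ..}, ...]. A call has 1 to 20 rows; each row is the pose to reach, as a shift and turn from the pose measured when the call began, along the tool's axes at that moment; what a row does not reach only later rows make up. A row lasts 1/8 s, in which the tool goes at most 62.5 mm and 10.7 degrees, less where a joint would pass 70% of its speed; a pose out of reach is approached as far as the arm can. A call with a gripper value outside its range is refused whole. OPENING is the closure, from 0 (fully open) to 1 (shut), set as the call begins (- or left out, the last holds). The fingers move at their own pace and stop on an object; FORCE is the grip in N (left out, the last holds). Time passes only in rows, so rows that repeat a pose let the fingers close. It gives the time, the measured TCP pose, the force and the opening at its end, in the units of the state.
- arm.get_state(): the state, without advancing time (a new reading comes with each control period).
- arm.grab_frame(name): name is "scene" or "top" or "wrist"; returns a dict with "color" (420x560x3 uint8, blue, green, red), "mtx" (3x3 intrinsics, pixels), "k1" (the pictures are not rectified: a ray, as slopes to the right and down, at radius r is drawn at 1 + k1 r^2 times it, then the intrinsics apply), "cam_to_world" (4x4, takes a point from camera to world coordinates). Camera axes: x right, y down, z forward; pixel columns grow to the right and rows downward; lengths in m; the calibration is good to about 2 mm. A picture is of the moment at which its call begins. There is no depth.
- arm.finish_job(): hands the job in, once; it reports no verdict.
The state is a dict: "clock": time; "joint_pos": joint angles; "joint_vel": joint speeds; "joint_torque": joint torques, N m; "tcp_pos": TCP position; "ee_rot": TCP orientation; "ft_force": force on the tool from outside, world axes, zero at the start; "wrist_torque": the same for the moment, N m; "width": opening from 0.0 (shut) to 1.0 (fully open).
Only numpy, scipy, OpenCV 4.12 (cv2) and the standard library are available. Lean on these libraries where they do the work, as an engineer would, in place of code of your own. Each camera call takes 0.05 s, during which the arm holds its last target. There are 200 camera calls.

TASK

Holding the scraper by its wooden ridge, sweep the three toffee pieces off the slab into the trough at its end, without touching the toffee with the robot itself; then stand the scraper on its foot in the blue-floored compartment made for it. Lay the spatula flat in the green-floored compartment, blade in the wide end. Set both tools down rather than dropping them, and leave the spoon and the other kitchen things where they are.

Things in the scene. Friction and masses are not known exactly. Their poses are not given: they have to be found in the camera images.
- slab: Fixed dark pastry slab, 260 (x) x 180 (y) x 20 mm high, with a light wooden catch trough joined to its +x end. Origin: centre of the slab's underside, on the worktop. Its x axis points along the slab towards the trough. The slab and the organiser may be on either side (left or right) of the worktop.
- trough (a point): Centre of the trough's floor, 175 mm along slab +x from the slab's origin; axes as the slab's. The trough runs from the slab's end (45 mm before this point) to an end wall 45 mm beyond it, 180 mm wide over its sides; floor 4 mm above the worktop (16 mm below the slab's top), side walls 16 mm and end wall 26 mm above the worktop.
- scraper: Loose crumb scraper, 180 g: blue rigid foot 130 (x) x 36 (y) x 12 mm, and on it a beech grip ridge 100 (x) x 20 (y) mm, from 12 to 50 mm height. Origin: centre of the underside. Starts standing on the slab's end away from the trough, on the slab's top, long axis (x) about across the slab. The slab is rigid: a foot held 2 to 4 mm above it sweeps as well as one pressed on it.
- spatula: Loose spatula lying flat on the worktop, 200 mm long, 90 g. Wooden handle 20 mm wide and 22 mm high, from x = -100 to +25 mm; green blade 50 mm wide and 6 mm thick from x = +25 to +100 mm, flat on the same underside. Origin: middle of its length, underside; x axis points from handle to blade. Balance point about x = -9 mm.
- spatula_blade (a point): Middle of the spatula's blade, 62.5 mm along +x and 3 mm above the spatula's origin.
- spatula_bay (a point): Centre of the floor of the spatula's compartment (green floor), 6 mm above the worktop; x points to the wide (blade) end. Inside 215 mm long (x +-107.5): 34 mm wide from x = -107.5 to +15 mm (handle), 66 mm wide from +15 to +107.5 mm (blade). Walls rise 8 mm above this floor. Properly laid, the spatula has its origin here and its x along this x.
- scraper_bay (a point): Centre of the floor of the scraper's compartment (white module with blue floor; the larger of its two cells), 6 mm above the worktop. Inside 142 mm (x) x 48 mm (y); walls rise 8 mm above this floor. The scraper stands in it foot down, its x axis along this x, either way round.
- organiser: Fixed grey base panel 240 (x) x 236 (y) x 3 mm of the utensil organiser, carrying three fixed white modules 221 x 72 mm side by side, 76 mm apart along its y, in any order. Origin: centre of its underside. The modules share its yaw.
- spoon: Loose wooden spoon, 192 mm long (bowl 44 mm across towards +x), 10 mm high, lying in the third module (grey floor). Origin: underside, near the middle. Bystander.
- toffee0: Loose piece of hard toffee, amber-brown block 24 x 20 x 14 mm high, 10 g, lying on the slab between scraper and trough, its centre at most 45 mm from the slab's centreline, any yaw. Origin: centre of its underside.
- toffee1: Loose piece of hard toffee, amber-brown block 24 x 20 x 14 mm high, 10 g, lying on the slab between scraper and trough, its centre at most 45 mm from the slab's centreline, any yaw. Origin: centre of its underside.
- toffee2: Loose piece of hard toffee, amber-brown block 24 x 20 x 14 mm high, 10 g, lying on the slab between scraper and trough, its centre at most 45 mm from the slab's centreline, any yaw. Origin: centre of its underside.
- jar: Bystander: amber glass jar, 64 mm across, 100 mm high, standing well away from the work. Origin: centre of its underside.
- mug: Bystander: blue mug, 80 mm across, 90 mm high, standing well away from the work. Origin: centre of its underside.
- can: Bystander: red can, 74 mm across, 110 mm high, standing well away from the work. Origin: centre of its underside.
Not all that is in view belongs to the job. Of the things that look like the scraper, the smaller one is meant.

How it is judged:
By the outcome, as a careful person would: the job done as asked, in the order asked, and still so for the second after the job is handed in, with the robot touching nothing.
It also fails if it takes over 64 s, if anything falls off the work surface, if the arm or the gripper's body presses on something with over 40 N, if the wrist force passes 120 N, or if a joint passes its speed limit or range.

## Working session

There is one attempt and no reset: what is moved stays moved. The work goes in short steps, Python scripts to look and compute and a shell command to move; the robot and the scene stay as the last step left them, time stands still between calls to the robot, and variables do not carry over. Pictures are saved under pics/ and viewed, about 8 in all and at most 12, crops included, and the job is handed in when it is done.

```bash
mkdir -p pics; ls
cat > h.py <<'E'
import numpy as np, cv2
from workcell import arm
def grab(n,f):
    d=arm.grab_frame(n); cv2.imwrite(f'pics/{f}.png',d['color']); np.savez(f'pics/{f}.npz',**d); return d
def p2w(f,uv,z):
    d=np.load(f'pics/{f}.npz'); K=d['mtx'];k=float(d['k1']);T=d['cam_to_world']
    q=cv2.undistortPoints(np.array(uv,float).reshape(-1,1,2),K,np.array([k,0,0,0.]))[:,0]
    r=np.c_[q,np.ones(len(q))]@T[:3,:3].T; o=T[:3,3]
    return o+r*((np.broadcast_to(z,len(q))-o[2])/r[:,2])[:,None]
def w2p(f,P):
    d=np.load(f'pics/{f}.npz'); T=np.linalg.inv(d['cam_to_world'])
    return cv2.projectPoints(np.array(P,float).reshape(-1,1,3),cv2.Rodrigues(T[:3,:3])[0],T[:3,3],d['mtx'],np.array([float(d['k1']),0,0,0.]))[0][:,0]
def togo(pos,yaw=None):
    """shift in tool axes (mm) and turn (rotvec) to a tool-down pose whose jaw (x) axis is at world yaw"""
    from scipy.spatial.transform import Rotation as R
    s=arm.get_state(); q=s['ee_rot']; r=R.from_quat([q[1],q[2],q[3],q[0]]); M=r.as_matrix()
    d=M.T@(np.array(pos)-s['tcp_pos'])*1000
    cur=np.arctan2(M[1,0],M[0,0])
    if yaw is None: yaw=cur
    yaw=cur+(yaw-cur+np.pi/2)%np.pi-np.pi/2
    x=np.array([np.cos(yaw),np.sin(yaw),0]);z=np.array([0,0,-1.])
    G=np.c_[x,np.cross(z,x),z]
    print('t',round(s['clock'],2),'d',d.round(1),'rv',R.from_matrix(M.T@G).as_rotvec().round(3),'tcp',np.round(s['tcp_pos'],4),'yaw',round(cur,3),'j',np.round(s['joint_pos'],2))
E
python3 - <<'E'
from h import *
a=grab('top','top0');b=grab('scene','scene0')
print(arm.get_state())
cv2.imwrite('pics/t.png',cv2.resize(a['color'],(784,588),interpolation=cv2.INTER_CUBIC))
E
```

```text
pics
{'clock': 0.1, 'joint_pos': array([ 1.11579646,  0.53708115, -0.00445997,  1.53875116,  0.00259181,
        1.06731378, -0.07121702]), 'joint_vel': array([-0.00196851, -0.00236089, -0.00099672, -0.00216696,  0.00261367,
       -0.001347  , -0.0002162 ]), 'joint_torque': array([ 3.71045200e-03, -5.84567285e+01,  1.05257090e+00, -2.59774250e+01,
        1.26643703e-02,  4.67327729e-03,  3.60375998e-05]), 'tcp_pos': array([ 0.24618966, -0.60096653,  0.23051553]), 'ee_rot': array([-3.90225673e-04,  8.30403872e-01, -5.57161387e-01, -6.68249903e-04]), 'ft_force': array([ 0.47686239,  0.34372708, -0.28180252]), 'wrist_torque': array([-0.004104  , -0.04587505,  0.09972094]), 'width': 1.0023152618437003}
```

View pics/t.png

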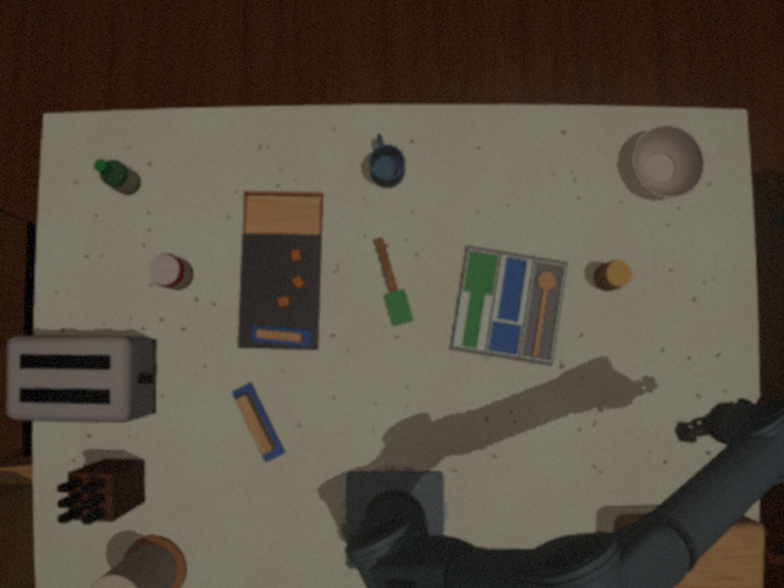

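View pics/scene0.png

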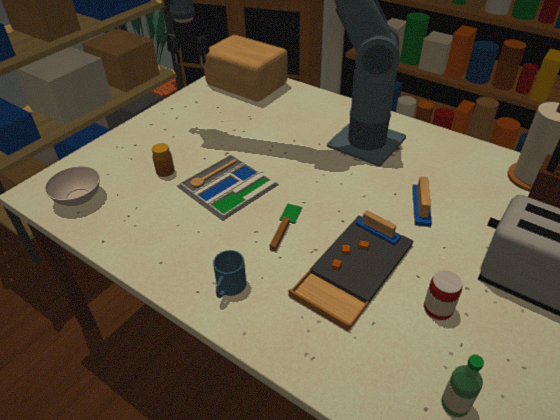

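Top view (784-px scale): slab (238–322, 192–349), trough at its upper end. The scraper is at (281,337) and the decoy at (258,422). Toffees are at (296,255), (298,282) and (283,301). The spatula runs from handle (380,240) to blade (398,307). The organiser is around (508,305), with the green bay's wide end up and the blue large cell at (515,288).

Run:
```python
from h import *
im=cv2.imread('pics/top0.png');hsv=cv2.cvtColor(im,cv2.COLOR_BGR2HSV)
def seg(lo,hi,box,z,name):
    x0,y0,x1,y1=[int(v/1.4) for v in box]
    m=cv2.inRange(hsv,np.array(lo),np.array(hi));k=np.zeros_like(m);k[y0:y1,x0:x1]=m[y0:y1,x0:x1]
    n,l,s,c=cv2.connectedComponentsWithStats(k)
    for i in range(1,n):
        if s[i,4]<12: continue
        p=np.argwhere(l==i)[:,::-1]
        w=p2w('top0',p,z)[:,:2]*1000
        r=cv2.minAreaRect(w.astype(np.float32)); 
        mu=w.mean(0);e,v=np.linalg.eigh(np.cov(w.T));a=np.degrees(np.arctan2(v[1,1],v[0,1]))
        print(name,s[i,4],'mean',mu.round(1),'rect',np.round(r[0],1),np.round(r[1],1),'ax',a.round(1))
B=([100,100,40],[130,255,255]);G=([45,90,30],[85,255,255]);W=([3,90,40],[25,255,255])
seg(*B,(235,315,330,355),.026,'scr foot');seg(*W,(235,315,330,355),.07,'scr ridge')
seg(*W,(250,240,316,312),.034,'tof')
seg(*G,(370,230,425,340),.006,'sp blade');seg(*W,(370,230,425,340),.022,'sp handle')
seg(*G,(445,240,570,370),.006,'bayG');seg(*B,(445,240,570,370),.006,'bayB')
seg(*W,(445,240,570,370),.01,'spoon')
q=np.array([[244,234],[321,234],[318,349],[238,348]])/1.4
print('slab',p2w('top0',q,.02).round(3)); 
q=np.array([[466,246],[567,262],[552,364],[450,349]])/1.4
print('org',p2w('top0',q,.003).round(3))
T=np.load('pics/top0.npz')['cam_to_world'];print(T.round(3))
```

```text
scr foot 187 mean [413.9 246.6] rect [414.1 253.6] [130.7  36.6] ax 84.8
scr ridge 186 mean [414.2 250.7] rect [414.2 250.6] [99.4 17.4] ax 84.1
tof 78 mean [593.1 220.7] rect [592.8 219.9] [31.5 25.2] ax -169.4
tof 76 mean [532.9 214.5] rect [533.1 214.8] [29.  24.2] ax -146.2
tof 77 mean [489.5 247.4] rect [489.5 247.4] [25.8 28.8] ax 92.3
sp blade 320 mean [477.4  -7.4] rect [477.5  -7.1] [70.6 45.4] ax -163.9
sp handle 229 mean [571.9  19.6] rect [572.1  20. ] [122.4  19.3] ax -164.0
bayG 812 mean [ 514.3 -186.7] rect [ 494.7 -182.5] [ 58.7 208.6] ax 170.4
bayB 537 mean [ 517.4 -264.8] rect [ 517.6 -264.9] [ 40.6 134.7] ax 170.5
bayB 353 mean [ 408.  -246.4] rect [ 408.1 -246.6] [58.3 60.5] ax 163.0
spoon 314 mean [ 484.9 -334. ] rect [ 462.2 -337. ] [ 39.3 188.2] ax 170.4
slab [[0.643 0.34  0.02 ]
 [0.641 0.164 0.02 ]
 [0.383 0.17  0.02 ]
 [0.385 0.35  0.02 ]]
org [[ 0.615 -0.163  0.003]
 [ 0.578 -0.393  0.003]
 [ 0.347 -0.355  0.003]
 [ 0.382 -0.125  0.003]]
[[-0.002 -0.997  0.071  0.388]
 [-1.     0.003  0.015 -0.009]
 [-0.015 -0.071 -0.997  1.68 ]
 [ 0.     0.     0.     1.   ]]
```

Run:
```python
from h import *
togo([.55,-.15,.25],-.6); togo([.42,.25,.22],-.096)
```

```text
t 0.1 d [-302.1 -452.1  -19.1] rv [-0.     0.002 -0.582] tcp [ 0.2462 -0.601   0.2305] yaw -1.182 j [ 1.12  0.54 -0.    1.54  0.    1.07 -0.07]
t 0.1 d [-721.5 -483.5   11.6] rv [-1.000e-03  1.000e-03 -1.086e+00] tcp [ 0.2462 -0.601   0.2305] yaw -1.182 j [ 1.12  0.54 -0.    1.54  0.    1.07 -0.07]
```

```bash
V='';  python3 -m jog '[{"dx":-302,"dy":-452,"dz":-19,"rz":-0.58},{"dx":-302,"dy":-452,"dz":-19,"rz":-0.58},{"dx":-302,"dy":-452,"dz":-19,"rz":-0.58},{"dx":-302,"dy":-452,"dz":-19,"rz":-0.58},{"dx":-302,"dy":-452,"dz":-19,"rz":-0.58},{"dx":-302,"dy":-452,"dz":-19,"rz":-0.58},{"dx":-302,"dy":-452,"dz":-19,"rz":-0.58},{"dx":-302,"dy":-452,"dz":-19,"rz":-0.58},{"dx":-721,"dy":-483,"dz":12,"rz":-1.086},{"dx":-721,"dy":-483,"dz":12,"rz":-1.086},{"dx":-721,"dy":-483,"dz":12,"rz":-1.086},{"dx":-721,"dy":-483,"dz":12,"rz":-1.086},{"dx":-721,"dy":-483,"dz":12,"rz":-1.086},{"dx":-721,"dy":-483,"dz":12,"rz":-1.086},{"dx":-721,"dy":-483,"dz":12,"rz":-1.086},{"dx":-721,"dy":-483,"dz":12,"rz":-1.086},{"dx":-721,"dy":-483,"dz":12,"rz":-1.086},{"dx":-721,"dy":-483,"dz":12,"rz":-1.086}]' 0.35 40
python3 - <<'E'
from h import *
grab('wrist','w1')
togo([.4145,.251,.17],-.096); togo([.4145,.251,.046],-.096)
E
```

```text
t 0.15 d [-724.5 -478.8   61.5] rv [-1.000e-03  1.000e-03 -1.086e+00] tcp [ 0.2462 -0.601   0.2306] yaw -1.182 j [ 1.12  0.54 -0.    1.54  0.    1.07 -0.07]
t 0.15 d [-724.4 -478.8  185.5] rv [-1.000e-03  1.000e-03 -1.086e+00] tcp [ 0.2462 -0.601   0.2306] yaw -1.182 j [ 1.12  0.54 -0.    1.54  0.    1.07 -0.07]invalid input
```

View pics/w1.png

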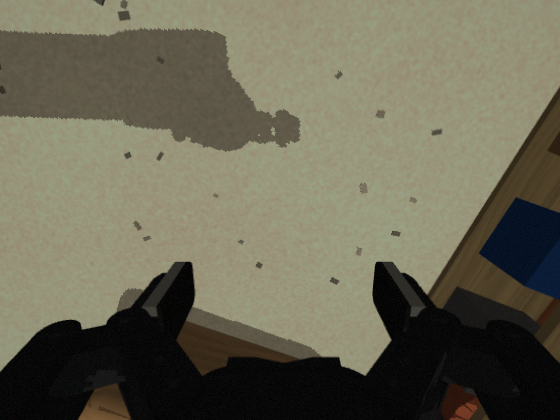

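The move was refused and the wrist view shows only the bare worktop. I'll retry with all six keys.

```bash
python3 -m jog '[{"dx":-302,"dy":-452,"dz":-19,"rx":0,"ry":0,"rz":-0.58},{"dx":-302,"dy":-452,"dz":-19,"rx":0,"ry":0,"rz":-0.58},{"dx":-302,"dy":-452,"dz":-19,"rx":0,"ry":0,"rz":-0.58},{"dx":-302,"dy":-452,"dz":-19,"rx":0,"ry":0,"rz":-0.58},{"dx":-302,"dy":-452,"dz":-19,"rx":0,"ry":0,"rz":-0.58},{"dx":-302,"dy":-452,"dz":-19,"rx":0,"ry":0,"rz":-0.58},{"dx":-302,"dy":-452,"dz":-19,"rx":0,"ry":0,"rz":-0.58},{"dx":-302,"dy":-452,"dz":-19,"rx":0,"ry":0,"rz":-0.58},{"dx":-721,"dy":-483,"dz":12,"rx":0,"ry":0,"rz":-1.086},{"dx":-721,"dy":-483,"dz":12,"rx":0,"ry":0,"rz":-1.086},{"dx":-721,"dy":-483,"dz":12,"rx":0,"ry":0,"rz":-1.086},{"dx":-721,"dy":-483,"dz":12,"rx":0,"ry":0,"rz":-1.086},{"dx":-721,"dy":-483,"dz":12,"rx":0,"ry":0,"rz":-1.086},{"dx":-721,"dy":-483,"dz":12,"rx":0,"ry":0,"rz":-1.086},{"dx":-721,"dy":-483,"dz":12,"rx":0,"ry":0,"rz":-1.086},{"dx":-721,"dy":-483,"dz":12,"rx":0,"ry":0,"rz":-1.086},{"dx":-721,"dy":-483,"dz":12,"rx":0,"ry":0,"rz":-1.086},{"dx":-721,"dy":-483,"dz":12,"rx":0,"ry":0,"rz":-1.086}]' 0.35 40
python3 - <<'E'
from h import *
grab('wrist','w2')
togo([.4145,.251,.17],-.096); togo([.4145,.251,.046],-.096)
E
```

```text
clock: 2.4
tcp_pos: [0.4205, 0.2472, 0.2193]
ee_rot: [0.0, 0.999, -0.049, -0.0]
ft_force: [-0.1, -0.6, 0.0]
width: 0.649
t 2.45 d [-6.4 -3.2 49.4] rv [ 0.     0.001 -0.003] tcp [0.4206 0.2472 0.2194] yaw -0.099 j [-0.12  0.34 -0.61  1.94  0.24  0.93 -0.94]
t 2.45 d [ -6.3  -3.2 173.4] rv [ 0.     0.001 -0.003] tcp [0.4206 0.2472 0.2194] yaw -0.099 j [-0.12  0.34 -0.61  1.94  0.24  0.93 -0.94]
```

View pics/w2.png

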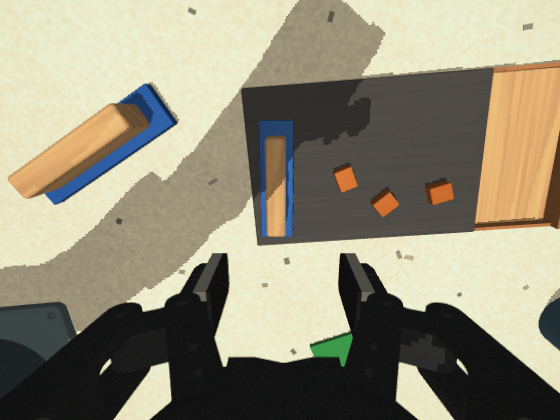

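The wrist view shows the scraper ridge at (266–286, 136–237), slab corners at (242,88), (257,245), (474,232) and (493,69), and the toffees at (345,179), (385,203) and (440,192).

Run:
```python
from h import *
im=cv2.imread('pics/w2.png');hsv=cv2.cvtColor(im,cv2.COLOR_BGR2HSV)
def seg(lo,hi,box,z,name):
    x0,y0,x1,y1=box
    m=cv2.inRange(hsv,np.array(lo),np.array(hi));k=np.zeros_like(m);k[y0:y1,x0:x1]=m[y0:y1,x0:x1]
    n,l,s,c=cv2.connectedComponentsWithStats(k);i=1+np.argmax(s[1:,4])
    w=p2w('w2',np.argwhere(l==i)[:,::-1],z)[:,:2]*1000
    e,v=np.linalg.eigh(np.cov(w.T));r=cv2.minAreaRect(w.astype(np.float32))
    print(name,s[i,4],w.mean(0).round(1),np.round(r[0],1),np.round(r[1],1),np.degrees(np.arctan2(v[1,1],v[0,1])).round(1))
W=([3,70,40],[25,255,255]);B=([100,100,30],[130,255,255])
seg(*W,(255,110,300,245),.07,'ridge');seg(*B,(255,110,300,245),.032,'foot')
print(p2w('w2',[[242,88],[257,245],[474,232],[493,69]],.02).round(3)) 
print(p2w('w2',[[345,179],[385,203],[440,192]],.03).round(3))
```

```text
ridge 2006 [414.7 255.5] [414.2 252.9] [100.2  19.1] 84.5
foot 1762 [416.6 265.1] [414.  251.7] [129.3  36.1] 85.9
[[0.389 0.351 0.02 ]
 [0.382 0.173 0.02 ]
 [0.641 0.165 0.02 ]
 [0.645 0.343 0.02 ]]
[[0.49  0.246 0.03 ]
 [0.533 0.214 0.03 ]
 [0.594 0.221 0.03 ]]
```

```bash
python3 -m jog '[{"dx":-6.5,"dy":-4.5,"dz":50,"rx":0,"ry":0,"rz":-0.01},{"dx":-6.5,"dy":-4.5,"dz":90,"rx":0,"ry":0,"rz":-0.01},{"dx":-6.5,"dy":-4.5,"dz":130,"rx":0,"ry":0,"rz":-0.01},{"dx":-6.5,"dy":-4.5,"dz":165,"rx":0,"ry":0,"rz":-0.01},{"dx":-6.5,"dy":-4.5,"dz":175,"rx":0,"ry":0,"rz":-0.01},{"dx":-6.5,"dy":-4.5,"dz":175,"rx":0,"ry":0,"rz":-0.01},{"dx":-6.5,"dy":-4.5,"dz":175,"rx":0,"ry":0,"rz":-0.01}]' && python3 -m jog '[{"dx":0,"dy":0,"dz":0,"rx":0,"ry":0,"rz":0},{"dx":0,"dy":0,"dz":0,"rx":0,"ry":0,"rz":0},{"dx":0,"dy":0,"dz":0,"rx":0,"ry":0,"rz":0},{"dx":0,"dy":0,"dz":0,"rx":0,"ry":0,"rz":0},{"dx":0,"dy":0,"dz":0,"rx":0,"ry":0,"rz":0},{"dx":0,"dy":0,"dz":0,"rx":0,"ry":0,"rz":0}]' 1 60
python3 - <<'E'
from h import *
z=arm.get_state()['tcp_pos'][2]+.003
for x in (.414,.647,.687,.647): togo([x,.248-np.tan(.031)*(x-.414),z],-.04)
E
```

```text
clock: 3.32
tcp_pos: [0.4156, 0.2526, 0.0457]
ee_rot: [-0.001, 0.999, -0.045, 0.001]
ft_force: [0.2, -0.6, -0.5]
width: 0.648
clock: 4.08
tcp_pos: [0.4162, 0.253, 0.0466]
ee_rot: [-0.001, 0.999, -0.045, 0.001]
ft_force: [-1.0, -1.3, 8.9]
width: 0.221
t 4.08 d [-1.7  5.2 -3. ] rv [-0.002 -0.003 -0.05 ] tcp [0.4162 0.253  0.0466] yaw -0.09 j [-0.27  0.61 -0.46  2.06  0.49  0.57 -1.16]
t 4.08 d [231.   -8.6  -2.3] rv [-0.002 -0.003 -0.05 ] tcp [0.4162 0.253  0.0466] yaw -0.09 j [-0.27  0.61 -0.46  2.06  0.49  0.57 -1.16]
t 4.08 d [270.9 -10.9  -2.2] rv [-0.002 -0.003 -0.05 ] tcp [0.4162 0.253  0.0466] yaw -0.09 j [-0.27  0.61 -0.46  2.06  0.49  0.57 -1.16]
t 4.08 d [231.   -8.6  -2.3] rv [-0.002 -0.003 -0.05 ] tcp [0.4162 0.253  0.0466] yaw -0.09 j [-0.27  0.61 -0.46  2.06  0.49  0.57 -1.16]
```

```bash
python3 -m jog '[{"dx":0,"dy":2,"dz":-3.5,"rx":0,"ry":0,"rz":-0.02},{"dx":0,"dy":4,"dz":-3.5,"rx":0,"ry":0,"rz":-0.05},{"dx":0,"dy":5,"dz":-3.5,"rx":0,"ry":0,"rz":-0.05}]'
python3 - <<'E'
from h import *
grab('wrist','w3')
for x in (.45,.66): togo([x,.248-np.tan(.031)*(x-.414),.0495],-.04)
E
```

```text
clock: 4.45
tcp_pos: [0.4156, 0.2475, 0.05]
ee_rot: [-0.001, 1.0, -0.02, 0.001]
ft_force: [0.5, 0.6, -1.9]
width: 0.221
t 4.5 d [34.4 -0.8  0.5] rv [-0.001 -0.002 -0.   ] tcp [0.4156 0.2475 0.0499] yaw -0.04 j [-0.25  0.61 -0.47  2.06  0.49  0.58 -1.11]
t 4.5 d [244.5  -2.7   1. ] rv [-0.001 -0.002 -0.   ] tcp [0.4156 0.2475 0.0499] yaw -0.04 j [-0.25  0.61 -0.47  2.06  0.49  0.58 -1.11]
```

View pics/w3.png

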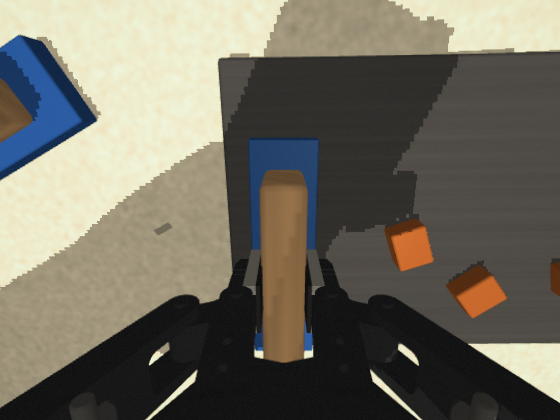

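The scraper is held square on the ridge and is clear of the slab (weight 1.9 N). Next is the sweep.

```bash
python3 -m jog '[{"dx":8,"dy":-0.5,"dz":0.5,"rx":0,"ry":0,"rz":0},{"dx":22,"dy":-1,"dz":0.5,"rx":0,"ry":0,"rz":0},{"dx":36,"dy":-1,"dz":0.5,"rx":0,"ry":0,"rz":0},{"dx":50,"dy":-1,"dz":0.5,"rx":0,"ry":0,"rz":0},{"dx":64,"dy":-1,"dz":0.5,"rx":0,"ry":0,"rz":0},{"dx":78,"dy":-1,"dz":0.5,"rx":0,"ry":0,"rz":0},{"dx":92,"dy":-1,"dz":0.5,"rx":0,"ry":0,"rz":0},{"dx":106,"dy":-1.5,"dz":0.5,"rx":0,"ry":0,"rz":0},{"dx":120,"dy":-1.5,"dz":0.5,"rx":0,"ry":0,"rz":0},{"dx":134,"dy":-1.5,"dz":0.5,"rx":0,"ry":0,"rz":0},{"dx":148,"dy":-2,"dz":0.5,"rx":0,"ry":0,"rz":0},{"dx":162,"dy":-2,"dz":0.5,"rx":0,"ry":0,"rz":0},{"dx":176,"dy":-2,"dz":0.5,"rx":0,"ry":0,"rz":0},{"dx":190,"dy":-2,"dz":0.5,"rx":0,"ry":0,"rz":0},{"dx":203,"dy":-2,"dz":0.5,"rx":0,"ry":0,"rz":0},{"dx":216,"dy":-2.5,"dz":0.5,"rx":0,"ry":0,"rz":0},{"dx":229,"dy":-2.5,"dz":0.5,"rx":0,"ry":0,"rz":0},{"dx":240,"dy":-2.5,"dz":0.5,"rx":0,"ry":0,"rz":0},{"dx":244,"dy":-2.5,"dz":0.5,"rx":0,"ry":0,"rz":0},{"dx":244,"dy":-2.5,"dz":0.5,"rx":0,"ry":0,"rz":0}]'
python3 - <<'E'
from h import *
a=grab('wrist','w4')['color'];b=grab('top','top4')['color'][110:290,150:330]
cv2.imwrite('pics/c4.png',np.hstack([a[:,:],cv2.resize(b,(240,240)).repeat(1,0) if 0 else np.vstack([cv2.resize(b,(240,240)),np.zeros((180,240,3),np.uint8)])]))
for x in (.68,.69): togo([x,.248-np.tan(.031)*(x-.414),.0495],-.04)
E
```

```text
clock: 7.0
tcp_pos: [0.6594, 0.2402, 0.0499]
ee_rot: [-0.001, 1.0, -0.02, 0.001]
ft_force: [-0.5, -0.0, -1.0]
width: 0.221
t 7.1 d [21.1 -0.3  0.5] rv [-0.001 -0.002  0.   ] tcp [0.6589 0.2403 0.0499] yaw -0.04 j [-0.12  0.88 -0.47  1.47  0.46  0.9  -0.77]
t 7.1 d [31.1 -0.3  0.5] rv [-0.001 -0.002  0.   ] tcp [0.6589 0.2403 0.0499] yaw -0.04 j [-0.12  0.88 -0.47  1.47  0.46  0.9  -0.77]
```

View pics/c4.png

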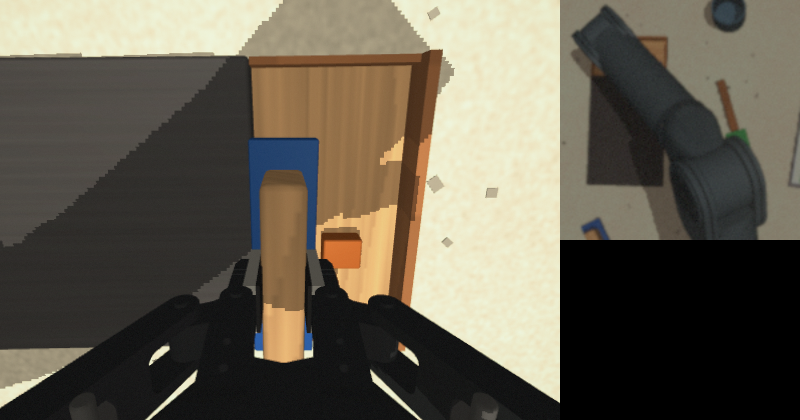

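One toffee is visible in the trough at (342,248) and the gripper hides the others. I'll lift straight up and look.

```bash
python3 -m jog '[{"dx":0,"dy":0,"dz":-20,"rx":0,"ry":0,"rz":0},{"dx":0,"dy":0,"dz":-70,"rx":0,"ry":0,"rz":0},{"dx":-10,"dy":30,"dz":-120,"rx":0,"ry":0,"rz":0},{"dx":-30,"dy":60,"dz":-150,"rx":0,"ry":0,"rz":0},{"dx":-30,"dy":80,"dz":-150,"rx":0,"ry":0,"rz":0},{"dx":-30,"dy":80,"dz":-150,"rx":0,"ry":0,"rz":0}]'
python3 - <<'E'
from h import *
a=grab('wrist','w5')
togo([.56,-.05,.22],-.8);togo([.5176,-.265,.20],-1.738);togo([.5176,-.265,.12],-1.738)
E
```

```text
clock: 7.85
tcp_pos: [0.6259, 0.1589, 0.1998]
ee_rot: [0.0, 1.0, -0.021, 0.001]
ft_force: [0.9, 0.7, -1.7]
width: 0.221
t 7.9 d [-56.7 213.3 -21.1] rv [-0.001 -0.001  0.759] tcp [0.6254 0.1608 0.1992] yaw -0.041 j [ 0.05  0.63 -0.55  1.55  0.36  1.06 -0.63]
t 7.9 d [-90.3 429.9  -1.3] rv [-0.000e+00 -1.000e-03 -1.445e+00] tcp [0.6254 0.1608 0.1992] yaw -0.041 j [ 0.05  0.63 -0.55  1.55  0.36  1.06 -0.63]
t 7.9 d [-90.4 430.   78.7] rv [-0.000e+00 -1.000e-03 -1.445e+00] tcp [0.6254 0.1608 0.1992] yaw -0.041 j [ 0.05  0.63 -0.55  1.55  0.36  1.06 -0.63]
```

View pics/w5.png

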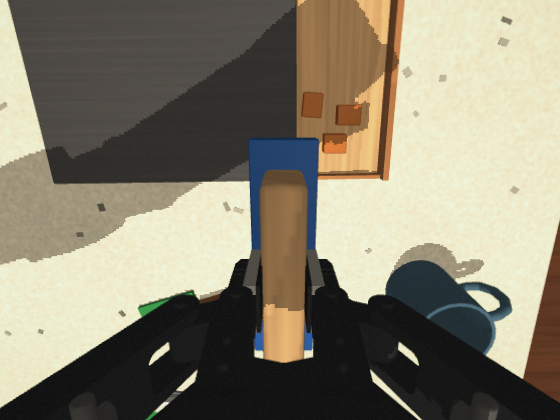

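All three toffees lie in the trough, at (313,104), (349,114) and (334,143). Now to the scraper bay.

```bash
python3 -m jog '[{"dx":-40,"dy":215,"dz":-10,"rx":0,"ry":0,"rz":-0.7},{"dx":-40,"dy":215,"dz":-10,"rx":0,"ry":0,"rz":-0.7},{"dx":-40,"dy":215,"dz":-10,"rx":0,"ry":0,"rz":-0.7},{"dx":-40,"dy":215,"dz":-10,"rx":0,"ry":0,"rz":-0.7},{"dx":-90,"dy":430,"dz":10,"rx":0,"ry":0,"rz":-1.445},{"dx":-90,"dy":430,"dz":10,"rx":0,"ry":0,"rz":-1.445},{"dx":-90,"dy":430,"dz":10,"rx":0,"ry":0,"rz":-1.445},{"dx":-90,"dy":430,"dz":10,"rx":0,"ry":0,"rz":-1.445},{"dx":-90,"dy":430,"dz":10,"rx":0,"ry":0,"rz":-1.445},{"dx":-90,"dy":430,"dz":50,"rx":0,"ry":0,"rz":-1.445},{"dx":-90,"dy":430,"dz":50,"rx":0,"ry":0,"rz":-1.445},{"dx":-90,"dy":430,"dz":50,"rx":0,"ry":0,"rz":-1.445},{"dx":-90,"dy":430,"dz":50,"rx":0,"ry":0,"rz":-1.445}]'
python3 - <<'E'
from h import *
a=grab('wrist','w6')
togo([.5176,-.265,.06],-1.738)
E
```

```text
clock: 9.52
tcp_pos: [0.5192, -0.2645, 0.1501]
ee_rot: [0.001, 0.763, 0.646, 0.001]
ft_force: [0.4, 0.3, -1.6]
width: 0.224
t 9.57 d [-0.4 -1.6 90. ] rv [ 0.003 -0.001  0.001] tcp [ 0.519  -0.2648  0.15  ] yaw 1.404 j [ 0.98  0.67 -0.82  1.76  0.58  0.97  1.34]
```

View pics/w6.png

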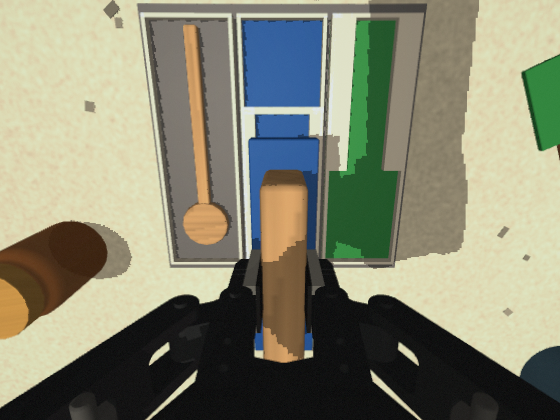

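The scraper hangs square over the blue cell. I'll check the bay coordinates against the visible edges: blue cell far end at (256–309,115), green handle end at (358–397,20), wide step at row 171.

Run:
```python
from h import *
a=np.radians(-9.6);u=np.array([np.cos(a),np.sin(a)]);v=np.array([-u[1],u[0]])
def bay(c,L): return [np.r_[np.array(c)+x*u+y*v,z] for x,y,z in L]
S=bay([.5176,-.2649],[(-.071,-.024,.006),(-.071,.024,.006),(-.071,-.024,.014),(-.071,.024,.014)])
G=bay([.4947,-.1825],[(-.1075,-.017,.006),(-.1075,.017,.006),(.015,-.033,.006),(.015,.033,.006),(.015,-.033,.014),(.015,.033,.014)])
im=cv2.imread('pics/w6.png')
for p in w2p('w6',S+G): cv2.circle(im,tuple(int(round(t*8)) for t in p),16,(0,0,255),-1,shift=3)
cv2.imwrite('pics/c6.png',cv2.resize(im[0:200,220:440],None,fx=3.4,fy=3))
F=bay([.5176,-.2649],[(-.071,0,.006)]);print(w2p('w6',S+G).round(0).tolist())
```

```text
[[255.0, 114.0], [309.0, 114.0], [254.0, 114.0], [310.0, 114.0], [356.0, 21.0], [397.0, 21.0], [329.0, 169.0], [399.0, 169.0], [330.0, 171.0], [402.0, 171.0]]
```

View pics/c6.png

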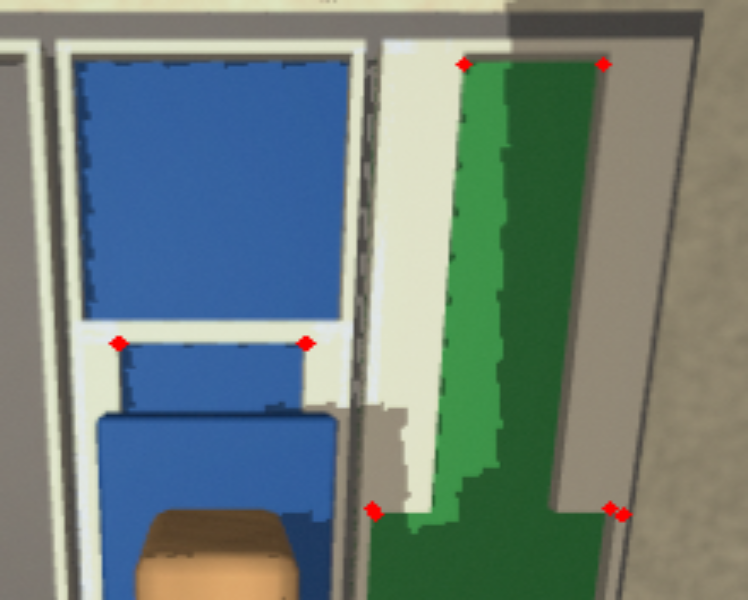

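Match is within about 1 mm. Lowering.

```bash
python3 -m jog '[{"dx":-0.4,"dy":-1.6,"dz":30,"rx":0.003,"ry":0,"rz":0},{"dx":-0.4,"dy":-1.6,"dz":60,"rx":0.003,"ry":0,"rz":0},{"dx":-0.4,"dy":-1.6,"dz":85,"rx":0.003,"ry":0,"rz":0},{"dx":-0.4,"dy":-1.6,"dz":100,"rx":0.003,"ry":0,"rz":0},{"dx":-0.4,"dy":-1.6,"dz":108,"rx":0.003,"ry":0,"rz":0},{"dx":-0.4,"dy":-1.6,"dz":113,"rx":0.003,"ry":0,"rz":0},{"dx":-0.4,"dy":-1.6,"dz":115,"rx":0.003,"ry":0,"rz":0},{"dx":-0.4,"dy":-1.6,"dz":116,"rx":0.003,"ry":0,"rz":0},{"dx":-0.4,"dy":-1.6,"dz":116.5,"rx":0.003,"ry":0,"rz":0},{"dx":-0.4,"dy":-1.6,"dz":116.5,"rx":0.003,"ry":0,"rz":0}]'
```

```text
clock: 10.82
tcp_pos: [0.5177, -0.265, 0.0336]
ee_rot: [-0.0, 0.763, 0.646, 0.0]
ft_force: [0.3, -0.0, -2.8]
width: 0.217
```

```bash
python3 -m jog '[{"dx":0,"dy":0,"dz":0.7,"rx":0,"ry":0,"rz":0},{"dx":0,"dy":0,"dz":1.2,"rx":0,"ry":0,"rz":0},{"dx":0,"dy":0,"dz":1.2,"rx":0,"ry":0,"rz":0}]'; python3 -m jog '[{"dx":0,"dy":0,"dz":0.5,"rx":0,"ry":0,"rz":0},{"dx":0,"dy":0,"dz":0.8,"rx":0,"ry":0,"rz":0},{"dx":0,"dy":0,"dz":0.8,"rx":0,"ry":0,"rz":0}]'
```

```text
clock: 11.2
tcp_pos: [0.5179, -0.2651, 0.0327]
ee_rot: [-0.0, 0.763, 0.646, 0.0]
ft_force: [-0.5, -0.6, 2.0]
width: 0.223
clock: 11.58
tcp_pos: [0.5178, -0.2651, 0.0326]
ee_rot: [0.0, 0.763, 0.646, -0.0]
ft_force: [-3.4, 0.9, 8.9]
width: 0.219
```

```bash
python3 -m jog '[{"dx":0,"dy":0,"dz":0,"rx":0,"ry":0,"rz":0},{"dx":0,"dy":0,"dz":0,"rx":0,"ry":0,"rz":0},{"dx":0,"dy":0,"dz":0,"rx":0,"ry":0,"rz":0},{"dx":0,"dy":0,"dz":0,"rx":0,"ry":0,"rz":0}]' 0.5 40;  python3 -m jog '[{"dx":0,"dy":0,"dz":-15,"rx":0,"ry":0,"rz":0},{"dx":0,"dy":0,"dz":-50,"rx":0,"ry":0,"rz":0},{"dx":0,"dy":0,"dz":-100,"rx":0,"ry":0,"rz":0},{"dx":0,"dy":0,"dz":-150,"rx":0,"ry":0,"rz":0},{"dx":0,"dy":0,"dz":-150,"rx":0,"ry":0,"rz":0}]'
python3 - <<'E'
from h import *
a=grab('wrist','w7')
togo([.53,-.12,.18],0.3);togo([.545,.0123,.16],-1.292);
E
```

```text
clock: 12.08
tcp_pos: [0.5179, -0.2651, 0.0326]
ee_rot: [0.0, 0.763, 0.646, -0.0]
ft_force: [0.7, -0.5, 0.4]
width: 0.503
clock: 12.7
tcp_pos: [0.5207, -0.2655, 0.1875]
ee_rot: [0.004, 0.763, 0.646, 0.002]
ft_force: [-0.1, 0.5, 0.4]
width: 0.499
t 12.75 d [145.2 -13.3   4.8] rv [ 5.000e-03 -1.000e-03  1.104e+00] tcp [ 0.5191 -0.2654  0.1851] yaw 1.404 j [ 1.    0.62 -0.85  1.73  0.54  1.03  1.37]
t 12.75 d [278.2 -20.6  24.5] rv [ 0.003  0.003 -0.445] tcp [ 0.5191 -0.2654  0.1851] yaw 1.404 j [ 1.    0.62 -0.85  1.73  0.54  1.03  1.37]
```

View pics/w7.png

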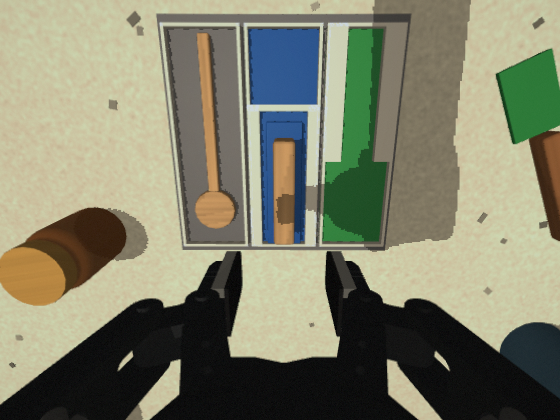

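The scraper stands in the blue cell. On to the spatula.

```bash
python3 -m jog '[{"dx":140,"dy":-12,"dz":0,"rx":0,"ry":0,"rz":1.2},{"dx":140,"dy":-12,"dz":0,"rx":0,"ry":0,"rz":1.2},{"dx":140,"dy":-12,"dz":0,"rx":0,"ry":0,"rz":1.2},{"dx":140,"dy":-12,"dz":0,"rx":0,"ry":0,"rz":1.2},{"dx":140,"dy":-12,"dz":0,"rx":0,"ry":0,"rz":1.2},{"dx":140,"dy":-12,"dz":0,"rx":0,"ry":0,"rz":1.2},{"dx":140,"dy":-12,"dz":0,"rx":0,"ry":0,"rz":1.2},{"dx":278,"dy":-20,"dz":15,"rx":0,"ry":0,"rz":2.696},{"dx":278,"dy":-20,"dz":15,"rx":0,"ry":0,"rz":2.696},{"dx":278,"dy":-20,"dz":15,"rx":0,"ry":0,"rz":2.696},{"dx":278,"dy":-20,"dz":15,"rx":0,"ry":0,"rz":2.696},{"dx":278,"dy":-20,"dz":15,"rx":0,"ry":0,"rz":2.696},{"dx":278,"dy":-20,"dz":15,"rx":0,"ry":0,"rz":2.696},{"dx":278,"dy":-20,"dz":15,"rx":0,"ry":0,"rz":2.696},{"dx":278,"dy":-20,"dz":15,"rx":0,"ry":0,"rz":2.696},{"dx":278,"dy":-20,"dz":15,"rx":0,"ry":0,"rz":2.696},{"dx":278,"dy":-20,"dz":15,"rx":0,"ry":0,"rz":2.696},{"dx":278,"dy":-20,"dz":15,"rx":0,"ry":0,"rz":2.696}]'
python3 - <<'E'
from h import *
a=grab('wrist','w8')
hsv=cv2.cvtColor(a['color'],cv2.COLOR_BGR2HSV)
for n,lo,hi,z in (('blade',[45,90,30],[85,255,255],.006),('handle',[3,70,40],[25,255,255],.022)):
    m=cv2.inRange(hsv,np.array(lo),np.array(hi))
    k,l,s,c=cv2.connectedComponentsWithStats(m)
    for i in range(1,k):
        if s[i,4]>300:
            w=p2w('w8',np.argwhere(l==i)[:,::-1],z)[:,:2]*1000;r=cv2.minAreaRect(w.astype(np.float32))
            print(n,s[i],np.round(r[0],1),np.round(r[1],1),round(r[2],1))
togo([.545,.0123,.010],-1.292)
E
```

```text
clock: 15.0
tcp_pos: [0.5453, 0.012, 0.1693]
ee_rot: [-0.0, 0.799, -0.601, 0.002]
ft_force: [-0.5, -0.2, -0.5]
width: 0.5
blade [ 416  187  107  118 5362] [ 531.7 -193.4] [ 60.2 136.9] 80.6
blade [ 261  221   47   64 2777] [478.1  -8.7] [75.5 49.5] 16.0
handle [  24    0  135   46 3097] [643.6 201.7] [ 32.6 107.4] 16.6
handle [ 274   96   23  131 2715] [574.   18.4] [123.2  20. ] 15.9
handle [ 491  244   69  128 4895] [ 489.  -280.9] [159.4  71.5] 30.4
t 15.05 d [ -0.9   0.6 159.3] rv [-0.002 -0.003  0.002] tcp [0.5453 0.0119 0.1693] yaw -1.29 j [ 0.11  0.45 -0.28  1.86  0.16  0.85 -1.54]
```

View pics/w8.png

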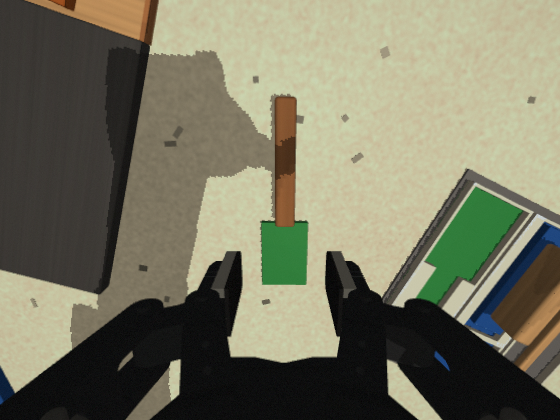

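The spatula lies with its handle at (285,96–226) and blade at (285,253). Its pose agrees with the first measurement to within 2 mm, so I'll grasp it.

```bash
python3 -m jog '[{"dx":0.5,"dy":-0.6,"dz":50,"rx":-0.002,"ry":-0.003,"rz":0},{"dx":0.5,"dy":-0.6,"dz":100,"rx":-0.002,"ry":-0.003,"rz":0},{"dx":0.5,"dy":-0.6,"dz":135,"rx":-0.002,"ry":-0.003,"rz":0},{"dx":0.5,"dy":-0.6,"dz":153,"rx":-0.002,"ry":-0.003,"rz":0},{"dx":0.5,"dy":-0.6,"dz":159,"rx":-0.002,"ry":-0.003,"rz":0},{"dx":0.5,"dy":-0.6,"dz":159,"rx":-0.002,"ry":-0.003,"rz":0},{"dx":0.5,"dy":-0.6,"dz":159,"rx":-0.002,"ry":-0.003,"rz":0}]'; python3 -m jog '[{"dx":0,"dy":0,"dz":0,"rx":0,"ry":0,"rz":0},{"dx":0,"dy":0,"dz":0,"rx":0,"ry":0,"rz":0},{"dx":0,"dy":0,"dz":0,"rx":0,"ry":0,"rz":0},{"dx":0,"dy":0,"dz":0,"rx":0,"ry":0,"rz":0},{"dx":0,"dy":0,"dz":0,"rx":0,"ry":0,"rz":0},{"dx":0,"dy":0,"dz":0,"rx":0,"ry":0,"rz":0}]' 1 60;  python3 -m jog '[{"dx":0,"dy":0,"dz":-10,"rx":0,"ry":0,"rz":0},{"dx":0,"dy":0,"dz":-40,"rx":0,"ry":0,"rz":0},{"dx":0,"dy":0,"dz":-80,"rx":0,"ry":0,"rz":0},{"dx":0,"dy":0,"dz":-120,"rx":0,"ry":0,"rz":0},{"dx":0,"dy":0,"dz":-120,"rx":0,"ry":0,"rz":0},{"dx":0,"dy":0,"dz":-120,"rx":0,"ry":0,"rz":0}]'
python3 - <<'E'
from h import *
grab('wrist','w9')
# grip point on spatula x=-9 -> bay centre -9 mm along bay x
a=np.radians(-9.6);c=np.array([.4947,-.1825])-.009*np.array([np.cos(a),np.sin(a)]);print(c)
togo([.51,-.09,.14],0.1);togo([*c,.12],1.404)
E
```

```text
clock: 15.92
tcp_pos: [0.5476, 0.0113, 0.0116]
ee_rot: [-0.001, 0.799, -0.601, 0.001]
ft_force: [-0.5, 0.2, -0.4]
width: 0.499
clock: 16.68
tcp_pos: [0.5485, 0.0113, 0.0128]
ee_rot: [-0.001, 0.799, -0.601, 0.002]
ft_force: [-0.7, -0.6, 7.9]
width: 0.21
clock: 17.42
tcp_pos: [0.5475, 0.0111, 0.1327]
ee_rot: [-0.001, 0.799, -0.601, 0.002]
ft_force: [-1.1, 0.2, -1.5]
width: 0.211
[ 0.48582604 -0.18099908]
t 17.48 d [86.9 63.6 -8. ] rv [-0.002 -0.003 -1.391] tcp [0.5471 0.0111 0.1321] yaw -1.291 j [ 0.11  0.51 -0.27  1.88  0.19  0.77 -1.56]
t 17.48 d [167.7 112.1  11.9] rv [-0.003 -0.     0.447] tcp [0.5471 0.0111 0.1321] yaw -1.291 j [ 0.11  0.51 -0.27  1.88  0.19  0.77 -1.56]
```

View pics/w9.png

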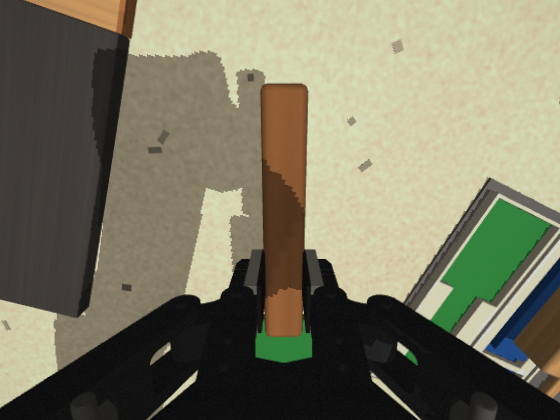

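The spatula is held level, with the handle centred in the jaws. That was the twelfth picture viewed, so from here I check by numbers.

```bash
python3 -m jog '[{"dx":86,"dy":63,"dz":-8,"rx":0,"ry":0,"rz":-1.3},{"dx":86,"dy":63,"dz":-8,"rx":0,"ry":0,"rz":-1.3},{"dx":86,"dy":63,"dz":-8,"rx":0,"ry":0,"rz":-1.3},{"dx":86,"dy":63,"dz":-8,"rx":0,"ry":0,"rz":-1.3},{"dx":86,"dy":63,"dz":-8,"rx":0,"ry":0,"rz":-1.3},{"dx":86,"dy":63,"dz":-8,"rx":0,"ry":0,"rz":-1.3},{"dx":86,"dy":63,"dz":-8,"rx":0,"ry":0,"rz":-1.3},{"dx":86,"dy":63,"dz":-8,"rx":0,"ry":0,"rz":-1.3},{"dx":167,"dy":112,"dz":0,"rx":0,"ry":0,"rz":-2.695},{"dx":167,"dy":112,"dz":0,"rx":0,"ry":0,"rz":-2.695},{"dx":167,"dy":112,"dz":0,"rx":0,"ry":0,"rz":-2.695},{"dx":167,"dy":112,"dz":0,"rx":0,"ry":0,"rz":-2.695},{"dx":167,"dy":112,"dz":0,"rx":0,"ry":0,"rz":-2.695},{"dx":167,"dy":112,"dz":0,"rx":0,"ry":0,"rz":-2.695},{"dx":167,"dy":112,"dz":0,"rx":0,"ry":0,"rz":-2.695},{"dx":167,"dy":112,"dz":0,"rx":0,"ry":0,"rz":-2.695},{"dx":167,"dy":112,"dz":0,"rx":0,"ry":0,"rz":-2.695},{"dx":167,"dy":112,"dz":0,"rx":0,"ry":0,"rz":-2.695},{"dx":167,"dy":112,"dz":0,"rx":0,"ry":0,"rz":-2.695}]'
python3 - <<'E'
from h import *
g=p2w('w9',[[262,86],[306,86]],.142).mean(0)[:2]; t=np.array([.5473,.0111])
e=g-t;print('tail from tcp mm',np.linalg.norm(e)*1000,'dir',np.degrees(np.arctan2(e[1],e[0])))
d=grab('wrist','w10');s=arm.get_state();print(s['tcp_pos'],s['ee_rot'].round(4))
m=cv2.inRange(cv2.cvtColor(d['color'],cv2.COLOR_BGR2HSV),np.array([3,90,30]),np.array([25,255,255]));m[270:]=0
m[:, :230]=0;m[:,340:]=0
k,l,st,c=cv2.connectedComponentsWithStats(m);i=1+np.argmax(st[1:,4]);print(st[i])
w=p2w('w10',np.argwhere(l==i)[:,::-1],s['tcp_pos'][2]+.0092)[:,:2];r=cv2.minAreaRect((w*1000).astype(np.float32));print(r)
a=np.radians(-9.6);u=np.array([np.cos(a),np.sin(a)]);v=np.array([-u[1],u[0]])
q=(w-s['tcp_pos'][:2]);print('tail along',(q@u).min()*1000,'mean lat',(q@v).mean()*1000)
for g in (9,11): togo([*(np.array([.4947,-.1825])-g/1000*u),.0188],1.404)
E
```

```text
clock: 19.85
tcp_pos: [0.4856, -0.1803, 0.1318]
ee_rot: [0.001, 0.764, 0.645, 0.001]
ft_force: [-0.1, 0.4, -0.4]
width: 0.214
tail from tcp mm 87.06274453639847 dir 16.000374359672104
[ 0.48560701 -0.18031033  0.13186446] [0.001  0.7638 0.6454 0.0009]
[ 261   83   46  187 8071]
((442.5863342285156, -172.1217803955078), (19.504905700683594, 83.7896499633789), 80.3950424194336)
tail along -85.67895399316437 mean lat 0.8651782650570148
t 19.9 d [ -0.7   0.  113.1] rv [ 0.003 -0.    -0.001] tcp [ 0.4856 -0.1803  0.1319] yaw 1.403 j [ 0.94  0.62 -0.88  1.93  0.62  0.88  1.14]
t 19.9 d [ -0.7  -2.  113.1] rv [ 0.003 -0.    -0.001] tcp [ 0.4856 -0.1803  0.1319] yaw 1.403 j [ 0.94  0.62 -0.88  1.93  0.62  0.88  1.14]
```

```bash
python3 -m jog '[{"dx":-1.2,"dy":-3,"dz":20,"rx":0.003,"ry":0,"rz":0},{"dx":-1.2,"dy":-3,"dz":50,"rx":0.003,"ry":0,"rz":0},{"dx":-1.2,"dy":-3,"dz":80,"rx":0.003,"ry":0,"rz":0},{"dx":-1.2,"dy":-3,"dz":97,"rx":0.003,"ry":0,"rz":0},{"dx":-1.2,"dy":-3,"dz":106,"rx":0.003,"ry":0,"rz":0},{"dx":-1.2,"dy":-3,"dz":110,"rx":0.003,"ry":0,"rz":0},{"dx":-1.2,"dy":-3,"dz":112,"rx":0.003,"ry":0,"rz":0},{"dx":-1.2,"dy":-3,"dz":112.5,"rx":0.003,"ry":0,"rz":0},{"dx":-1.2,"dy":-3,"dz":112.5,"rx":0.003,"ry":0,"rz":0}]'; python3 -m jog '[{"dx":0,"dy":0,"dz":0.6,"rx":0,"ry":0,"rz":0},{"dx":0,"dy":0,"dz":1,"rx":0,"ry":0,"rz":0},{"dx":0,"dy":0,"dz":1,"rx":0,"ry":0,"rz":0}]'
```

```text
clock: 21.02
tcp_pos: [0.483, -0.1811, 0.0197]
ee_rot: [0.0, 0.764, 0.645, 0.0]
ft_force: [0.4, 0.5, -0.4]
width: 0.21
clock: 21.4
tcp_pos: [0.4832, -0.1812, 0.0188]
ee_rot: [0.0, 0.764, 0.645, 0.0]
ft_force: [0.2, 0.2, 0.3]
width: 0.213
```

```bash
python3 -m jog '[{"dx":0,"dy":0,"dz":0.6,"rx":0,"ry":0,"rz":0},{"dx":0,"dy":0,"dz":1,"rx":0,"ry":0,"rz":0},{"dx":0,"dy":0,"dz":1,"rx":0,"ry":0,"rz":0}]'
```

```text
clock: 21.78
tcp_pos: [0.4832, -0.1813, 0.0188]
ee_rot: [0.001, 0.764, 0.645, -0.0]
ft_force: [-3.2, -0.2, 12.2]
width: 0.214
```

Contact came at exactly the expected height. Release, retreat and check.

```bash
python3 -m jog '[{"dx":0,"dy":0,"dz":0,"rx":0,"ry":0,"rz":0},{"dx":0,"dy":0,"dz":0,"rx":0,"ry":0,"rz":0},{"dx":0,"dy":0,"dz":0,"rx":0,"ry":0,"rz":0},{"dx":0,"dy":0,"dz":0,"rx":0,"ry":0,"rz":0}]' 0.55 40;  python3 -m jog '[{"dx":0,"dy":0,"dz":-15,"rx":0,"ry":0,"rz":0},{"dx":0,"dy":0,"dz":-50,"rx":0,"ry":0,"rz":0},{"dx":0,"dy":0,"dz":-100,"rx":0,"ry":0,"rz":0},{"dx":0,"dy":-20,"dz":-160,"rx":0,"ry":0,"rz":0},{"dx":60,"dy":-80,"dz":-200,"rx":0,"ry":0,"rz":0},{"dx":60,"dy":-80,"dz":-200,"rx":0,"ry":0,"rz":0},{"dx":60,"dy":-80,"dz":-200,"rx":0,"ry":0,"rz":0},{"dx":60,"dy":-80,"dz":-200,"rx":0,"ry":0,"rz":0}]'
cat > chk.py <<'E'
from h import *
import sys
def run(cam,f,new=True):
    d=grab(cam,f);hsv=cv2.cvtColor(d['color'],cv2.COLOR_BGR2HSV)
    a=np.radians(-9.6);u=np.array([np.cos(a),np.sin(a)]);v=np.array([-u[1],u[0]])
    for n,lo,hi,z in (('G',[45,90,25],[85,255,255],.012),('B',[100,100,25],[130,255,255],.018),('spat handle',[3,70,30],[25,255,255],.028),('ridge',[3,70,30],[25,255,255],.056),('spoon',[3,70,30],[25,255,255],.016),('tof',[3,150,30],[16,255,255],.018)):
        m=cv2.inRange(hsv,np.array(lo),np.array(hi))
        k,l,s,c=cv2.connectedComponentsWithStats(m)
        for i in range(1,k):
            if s[i,4]<25: continue
            w=p2w(f,np.argwhere(l==i)[:,::-1],z)[:,:2]*1000;r=cv2.minAreaRect(w.astype(np.float32))
            if not(340<r[0][0]<750 and -400<r[0][1]<360): continue
            ro=(np.array(r[0])/1000-[.4947,-.1825])*1000
            print(n,s[i].tolist(),np.round(r[0],1),np.round(r[1],1),round(r[2],1),'rel spat bay',(ro@u).round(1),(ro@v).round(1))
run(*sys.argv[1:3])
E
python3 chk.py wrist w11; python3 -c "
from h import *
togo([.5,-.18,.3])"
```

```text
clock: 22.28
tcp_pos: [0.4831, -0.1812, 0.0187]
ee_rot: [0.001, 0.764, 0.645, -0.0]
ft_force: [-0.2, 0.7, 0.6]
width: 0.447
clock: 23.28
tcp_pos: [0.4145, -0.1092, 0.2188]
ee_rot: [0.001, 0.764, 0.645, -0.0]
ft_force: [0.3, -1.4, -0.2]
width: 0.451
G [217, 166, 46, 155, 1900] [ 492.8 -177.8] [ 45.6 212.3] 87.6 rel spat bay -2.6 4.3
B [138, 166, 59, 53, 2787] [ 406.4 -242.9] [60.4 61.9] 80.4 rel spat bay -77.0 -74.3
B [154, 226, 42, 78, 1381] [ 499.3 -258.8] [ 42.4 106.4] 80.5 rel spat bay 17.2 -74.5
spat handle [94, 169, 47, 146, 2269] [ 459.6 -313.5] [ 44.6 185.5] 74.5 rel spat bay -12.8 -135.1
spat handle [222, 174, 22, 87, 1431] [ 447.2 -172.8] [ 21.1 104.7] 80.3 rel spat bay -48.5 1.6
spat handle [152, 247, 33, 61, 1459] [ 508.7 -268.1] [34.3 82.6] 80.5 rel spat bay 28.1 -82.0
spat handle [506, 307, 54, 72, 3176] [678.5 173.8] [122.9  66.7] 4.5 rel spat bay 121.8 381.9
ridge [94, 169, 47, 146, 2269] [ 449.6 -295.2] [ 40.9 169.9] 74.5 rel spat bay -25.6 -118.7
ridge [222, 174, 22, 87, 1431] [ 438.3 -166.3] [19.3 95.9] 80.3 rel spat bay -58.3 6.5
ridge [152, 247, 33, 61, 1459] [ 49
[... 193 characters left out ...]
 192.2] 74.5 rel spat bay -7.3 -142.1
spoon [222, 174, 22, 87, 1431] [ 451.  -175.6] [ 21.9 108.5] 80.3 rel spat bay -44.2 -0.5
spoon [152, 247, 33, 61, 1459] [ 514.7 -274.3] [35.6 85.5] 80.5 rel spat bay 35.1 -87.2
spoon [506, 307, 54, 72, 3176] [690.7 183.5] [127.3  69.1] 4.5 rel spat bay 132.2 393.5
tof [223, 175, 21, 83, 1335] [ 448.9 -175. ] [ 20.9 102.6] 80.3 rel spat bay -46.4 -0.3
tof [508, 309, 52, 69, 1183] [698.6 172.9] [131.6  52.1] 34.4 rel spat bay 141.7 384.4
tof [532, 323, 28, 27, 540] [681.5 198.6] [48.3 34. ] 4.6 rel spat bay 120.6 406.9
t 23.32 d [-55.5  96.2 -81.4] rv [0.001 0.001 0.   ] tcp [ 0.4145 -0.1092  0.2185] yaw 1.402 j [ 1.08  0.35 -1.08  2.06  0.39  0.94  1.19]
```

Spatula handle is within about 2 mm of the bay axis, tail at −100.8 mm, yaw correct. I'll move clear and check everything from the top.

```bash
python3 -m jog '[{"dx":-150,"dy":-20,"dz":-50,"rx":0,"ry":0,"rz":0},{"dx":-150,"dy":-20,"dz":-50,"rx":0,"ry":0,"rz":0},{"dx":-150,"dy":-20,"dz":-50,"rx":0,"ry":0,"rz":0},{"dx":-420,"dy":60,"dz":-50,"rx":0,"ry":0,"rz":0.5},{"dx":-420,"dy":60,"dz":-50,"rx":0,"ry":0,"rz":0.5},{"dx":-420,"dy":60,"dz":-50,"rx":0,"ry":0,"rz":0.5},{"dx":-420,"dy":60,"dz":-50,"rx":0,"ry":0,"rz":0.5},{"dx":-420,"dy":60,"dz":-50,"rx":0,"ry":0,"rz":0.5},{"dx":-420,"dy":60,"dz":-50,"rx":0,"ry":0,"rz":0.5},{"dx":-420,"dy":60,"dz":-50,"rx":0,"ry":0,"rz":0.5},{"dx":-420,"dy":60,"dz":-50,"rx":0,"ry":0,"rz":0.5}]'; python3 chk.py top top12 | grep -v '^ridge.*1[0-9][0-9]\.[0-9]\] [0-9.]* rel spat bay -[1-9]'
python3 - <<'E'
import cv2,numpy as np
a=cv2.imread('pics/top0.png').astype(int);b=cv2.imread('pics/top12.png').astype(int)
m=(abs(cv2.GaussianBlur(a.astype(np.uint8),(5,5),0).astype(int)-cv2.GaussianBlur(b.astype(np.uint8),(5,5),0)).max(2)>25).astype(np.uint8)
k,l,s,c=cv2.connectedComponentsWithStats(m)
print([ (s[i]*1).tolist() for i in range(1,k) if s[i,4]>15])
E
```

```text
clock: 24.7
tcp_pos: [0.4035, -0.5321, 0.269]
ee_rot: [0.0, 0.9, 0.437, -0.0]
ft_force: [-0.2, 0.5, 0.1]
width: 0.449
G [332, 181, 22, 29, 461] [ 553.1 -193.2] [58.1 85.9] 79.8 rel spat bay 59.4 -0.8
B [363, 185, 12, 5, 27] [ 577.1 -273.7] [34.9 12.7] 89.9 rel spat bay 96.4 -76.2
B [357, 218, 13, 11, 86] [ 463.2 -254.5] [38.  25.9] 75.8 rel spat bay -19.1 -76.3
B [350, 230, 21, 22, 354] [ 408.  -244.5] [58.3 60. ] 79.9 rel spat bay -75.2 -75.6
spat handle [0, 0, 560, 420, 51604] [522.8  17.2] [1938.7 1424. ] 89.5 rel spat bay -5.6 201.6
spat handle [173, 136, 58, 33, 1818] [689.1 252.2] [181.4 102.6] 89.3 rel spat bay 119.2 461.0
spat handle [362, 189, 11, 32, 215] [ 522.2 -266. ] [21.6 99.5] 79.7 rel spat bay 41.0 -77.8
spat handle [380, 193, 18, 62, 379] [ 461.4 -334.1] [ 44.8 191.4] 85.9 rel spat bay -7.5 -155.0
spat handle [332, 205, 12, 40, 258] [ 459.9 -174.4] [ 21.  122.7] 80.0 rel spat bay -35.7 2.2
ridge [0, 0, 560, 420, 51604] [520.6  16.7] [1905.8 1399.8] 89.5 rel spat bay -7.7 200.8
ridge [173, 136, 58, 33, 1818] [684.  247.8] [178.4 100.9] 89.3 rel spat bay 114.9 455.8
r
[... 862 characters left out ...]
6, 149, 6, 5, 26], [215, 153, 5, 5, 24], [202, 160, 7, 6, 33], [267, 170, 28, 63, 716], [208, 178, 7, 9, 52], [358, 188, 16, 33, 379], [209, 197, 8, 9, 53], [332, 205, 12, 39, 252], [393, 208, 45, 48, 1017], [468, 209, 76, 94, 4021], [198, 211, 9, 9, 57], [340, 210, 57, 81, 1408], [543, 224, 17, 52, 620], [180, 232, 42, 15, 417], [360, 255, 109, 58, 2601], [506, 286, 38, 82, 1799], [260, 294, 75, 43, 1308], [544, 296, 16, 56, 711], [482, 301, 7, 11, 58], [463, 311, 55, 55, 1123], [309, 319, 41, 37, 681], [227, 349, 6, 9, 27], [513, 366, 14, 9, 77], [237, 374, 4, 9, 28], [506, 376, 15, 15, 107], [307, 380, 132, 27, 1736], [482, 394, 24, 26, 253], [419, 409, 9, 6, 18], [420, 408, 34, 12, 284]]
```

```bash
python3 -c "
from workcell import arm
print(arm.finish_job())"
```

```text
the job is handed in; nothing more can be done
None
```

The job is handed in at about 25 s on the robot's clock. I swept all three toffee pieces into the trough, stood the scraper in the blue compartment and laid the spatula in the green one, blade in the wide end.

**What the last checks showed:**
- **Toffee:** the last top view shows all three pieces lying flat in the trough. The fingertips rode about 30 mm above the slab during the sweep, and the toffee is 14 mm high.
- **Scraper:** it touched the compartment floor at the height expected from the grasp, before I let go. The ridge measured about 3–4 mm off the compartment centre, inside the 6 mm of play each way.
- **Spatula:** it touched down at the expected height and lies at the compartment's angle. Its tail end was within 1 mm of where it should be, and the handle was about 2 mm off the centreline.
- **Spoon:** it measured within 1 mm of where it started.

**Failures and limits:**
- **Refused call:** the first jog call was refused because its rows left out some keys. Nothing moved.
- **Pictures:** I used all 12 views, more than the 8 planned. The spatula placing and the final state were therefore checked by colour measurement, not by eye.
- **Jar, mug and can:** I did not measure these separately. The arm kept clear of them, and the before/after difference of the top views was dominated by the arm and its shadow.

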